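# Sort kiln props into their trays

### The arm

A 6-joint arm with a two-finger parallel gripper is mounted at the origin on the work surface. World frame = base frame: x ahead of the robot, y to its left, z up, the work surface at z = 0. Lengths are in m, angles in degrees, forces in N, time in s.
With the tool pointing down it reaches from about 0.35 to 0.875 m from the base axis. Payload 4.2 kg.
Tool frame: the origin (TCP) lies at the very end of the fingers, on their centre line; the grasp point (between the pads) lies 19 mm behind it; z points along the fingers, x is the direction in which the jaws open and shut, and the axes are right-handed (so a half turn about z gives the same grasp; the last joint's range is limited). The gripper opens to 87 mm and grips with 3 to 60 N. Pads are 19 mm wide; open, the fingers measure 117 mm over their backs; the gripper's body (75 mm by 190 mm) begins 51 mm behind the grasp point.
Start: joints at [-61.1, 22.042, 0.453, 0, -68.411, -14.817], TCP at [0.152, -0.606, 0.223] pointing down, gripper open.
Joint ranges: [-179.83, 179.83], [-69.29, 118.12], [-61.27, 80.66], [-181.25, 117.63], [-171.15, -9.14], [-177.46, 177.46]. Speed limits (degrees/s): [159.86, 159.86, 180, 180, 180, 180].

### API

Orientations are given as a 3x3 rotation matrix whose columns are the frame's x, y, z axes.
In Python, from station import r gives the robot as it stands.
- The arm moves only by the tool move_arm, never from a script. Its argument "series" is a list that holds one entry, the list of rows, each a list of 7 numbers: the shift along the tool's x, y, z in cm, then the turn, a rotation vector about the tool's x, y, z in degrees, then the opening, from -1 (shut) to 1 (fully open). In form: [[[dx, dy, dz, wx, wy, wz, fingers], ...]]. A call has 1 to 12 rows; each row shifts and turns the commanded pose from where the row before left it, along the tool's axes as they then stand; what a row does not reach is not made up. A row lasts 1/8 s, in which the tool goes at most 62.5 mm and 10.7 degrees, less where a joint would pass 70% of its speed; a pose out of reach is approached as far as the arm can. A call is refused whole if a number of a shift passes 6.25 or a number of a turn 10.7, either way. A call with a gripper value outside its range is refused whole. The fingers move at their own pace and stop on an object; the grip force is fixed at half the most. Time passes only in rows, so rows that do not move let the fingers close. It gives the time, the measured TCP pose, the force and the opening at its end, in the units of the state.
- r.sense(): the state, without advancing time (a new reading comes with each control period).
- r.capture(name): name is "scene" or "top"; returns a dict with "color" (480x640x3 uint8, blue, green, red), "fx", "fy", "cx", "cy" (pixels), "rvec" (rotation vector, rad) and "tvec" (3), from world to camera coordinates, as OpenCV has them. Camera axes: x right, y down, z forward; pixel columns grow to the right and rows downward; lengths in m; the calibration is good to about 2 mm. A picture is of the moment at which its call begins. There is no depth.
- r.finish_job(): hands the job in, once; it reports no verdict.
The state is a dict: "time_s": time; "joints": joint angles; "joint_velocities": joint speeds; "effort": joint torques, N m; "tcp_pos": TCP position; "ee_rot": TCP orientation; "wrist_force": force on the tool from outside, world axes, zero at the start; "moment": the same for the moment, N m; "gripper_width": opening from 0.0 (shut) to 1.0 (fully open).
Only numpy, scipy, OpenCV 4.12 (cv2) and the standard library are available. Lean on these libraries where they do the work, as an engineer would, in place of code of your own. Each camera call takes 0.05 s, during which the arm holds its last target.

### The job

Put the five loose kiln props away: stand each one upright on the floor of the tray whose end ledge shows a slice of the same shape, so that both round tubes, both square posts and the flat block end up in their own trays, none stacked or lying down. Leave the jar and the tub where they stand.

Things in the scene. Friction and masses are not known exactly. Their poses are not given: they have to be found in the camera images.
- round_a: round kiln prop: upright tube of beige fired clay, outside diameter 46, bore 28, height 70, 0.12 to 0.24 kg. Loose, standing upright at the start. Origin: centre of its underside, z up along the tube.
- round_b: round kiln prop: upright tube of beige fired clay, outside diameter 46, bore 28, height 70, 0.12 to 0.24 kg. Loose, standing upright at the start. Origin: centre of its underside, z up along the tube.
- square_a: square kiln prop: upright post of beige fired clay, 38 x 38 in section with an 18 round bore down the middle, height 70, 0.12 to 0.24 kg. Loose, standing upright at the start, any yaw. Origin: centre of its underside; x and y are square to its faces, z up.
- square_b: square kiln prop: upright post of beige fired clay, 38 x 38 in section with an 18 round bore down the middle, height 70, 0.12 to 0.24 kg. Loose, standing upright at the start, any yaw. Origin: centre of its underside; x and y are square to its faces, z up.
- bar_a: flat kiln prop: solid upright block of beige fired clay, 60 (x) by 30 (y) in section, height 70, 0.17 to 0.35 kg. Loose, standing upright at the start, any yaw. Origin: centre of its underside, z up.
- tray_round: shallow open wooden tray, fixed. Origin: underside of its bay, at the centre. Bay inside 130 (x) by 75 (y), walls 6 thick, rim 22 high, inner floor 6 above the origin (origin at table height). Its +x end is a solid ledge (x 71 to 125, 22 high) with the label glued on it at x = 98: a 10 thick slice of round prop (ring, diameter 46).
- tray_square: shallow open wooden tray, fixed. Origin: underside of its bay, at the centre. Bay inside 130 (x) by 75 (y), walls 6 thick, rim 22 high, inner floor 6 above the origin (origin at table height). Its +x end is a solid ledge (x 71 to 125, 22 high) with the label glued on it at x = 98: a 10 thick slice of square prop (38 x 38 with a round hole).
- tray_bar: shallow open wooden tray, fixed. Origin: underside of its bay, at the centre. Bay inside 130 (x) by 75 (y), walls 6 thick, rim 22 high, inner floor 6 above the origin (origin at table height). Its +x end is a solid ledge (x 71 to 125, 22 high) with the label glued on it at x = 98: a 10 thick slice of flat prop (30 along x, 60 along y).
- jar: glass glaze jar with a steel cap, diameter 60, height 100, loose, beside the work; to be left alone. Origin: centre of its underside.
- tub: empty white plastic tub, rim diameter 84, height 85, loose, beside the work; to be left alone. Origin: centre of its underside.
Mind the look-alikes: they are no part of the job. Leave any blue or green look-alike of the square_b alone.

How it is judged (in metres and radians):
At the end, for the whole second after the job is handed in: Each prop stands in the tray of its kind: origin within 52 mm of the bay centre lengthwise and 32 mm across, underside under 12 mm above the tray's underside, upright within 0.1 rad, at rest (under 0.02 m/s, 0.2 rad/s). Jar and tub never moved 15 mm or tipped 0.3 rad (x of round_a in the frame of tray_round between -0.052 and 0.052 m and y of round_a in the frame of tray_round between -0.032 and 0.032 m and z of round_a in the frame of tray_round between 0 and 0.012 m and angle between each of round_a, round_b, square_a, square_b, bar_a's own z axis and vertical below 0.1 rad and linear speed of each of round_a, round_b, square_a, square_b, bar_a below 0.02 m/s and angular speed of each of round_a, round_b, square_a, square_b, bar_a below 0.2 rad/s and x of round_b in the frame of tray_round between -0.052 and 0.052 m and y of round_b in the frame of tray_round between -0.032 and 0.032 m and z of round_b in the frame of tray_round between 0 and 0.012 m and x of square_a in the frame of tray_square between -0.052 and 0.052 m and y of square_a in the frame of tray_square between -0.032 and 0.032 m and z of square_a in the frame of tray_square between 0 and 0.012 m and x of square_b in the frame of tray_square between -0.052 and 0.052 m and y of square_b in the frame of tray_square between -0.032 and 0.032 m and z of square_b in the frame of tray_square between 0 and 0.012 m and x of bar_a in the frame of tray_bar between -0.052 and 0.052 m and y of bar_a in the frame of tray_bar between -0.032 and 0.032 m and z of bar_a in the frame of tray_bar between 0 and 0.012 m); the robot touches nothing.
It fails at once if the jar is moved by more than 15 mm or tipped (distance of jar from where it was at the start of the episode above 0.015 m or angle between jar's own z axis and vertical above 0.3 rad).
It fails at once if the tub is moved by more than 15 mm or tipped (distance of tub from where it was at the start of the episode above 0.015 m or angle between tub's own z axis and vertical above 0.3 rad).
It also fails if it takes over 115 s, if anything falls off the work surface, if the arm or the gripper's body presses on something with over 40 N, if the wrist force passes 120 N, or if a joint passes its speed limit or range.

## Working session

There is one attempt and no reset: what is moved stays moved. The work goes in short steps, Python scripts to look and compute and a tool call to move; the robot and the scene stay as the last step left them, time stands still between calls to the robot, and variables do not carry over. Pictures are saved under pics/ and viewed, and the job is handed in when it is done.

Besides the shell and the picture viewer there is one more tool, called as name(argument=value, ...) on one line, values as JSON. move_arm: Moves the arm, as the interface text tells. Its arguments: {"type":"object","properties":{"series":{"type":"array","items":{"type":"array","items":{"type":"array","items":{"type":"number"}}}}},"required":["series"]}

```bash
mkdir -p pics; ls
python3 - <<'E'
from station import r
import cv2
s=r.sense();print(s)
for n in("scene","top"):
    c=r.capture(n);cv2.imwrite(f"pics/{n}0.png",c["color"]);print(n,c["fx"],c["fy"],c["cx"],c["cy"],c["rvec"],c["tvec"])
E
```

```text
pics
{'time_s': 0.0, 'joints': array([-6.11023604e+01,  2.20901619e+01,  3.79865445e-01, -2.90860814e-02,
       -6.84121887e+01, -1.48177353e+01]), 'joint_velocities': array([ 1.31616726e-02,  4.31810906e-02, -9.36488438e-03, -9.89148954e-02,
        3.65686902e-05, -1.03920331e-02]), 'effort': array([ 1.09109274e-03, -3.90661490e+01,  1.87407517e+01,  4.21961546e+00,
        1.10187146e-02, -2.04375765e-04]), 'tcp_pos': array([ 0.15192824, -0.60562515,  0.22146627]), 'ee_rot': array([[-2.43092491e-01,  9.70002916e-01, -6.19784984e-04],
       [ 9.70000648e-01,  2.43093264e-01,  2.09965573e-03],
       [ 2.18733774e-03, -9.07812935e-05, -9.99997604e-01]]), 'wrist_force': array([-0.00083324,  0.3719877 , -0.0931293 ]), 'moment': array([-0.02894321, -0.01897636, -0.03215688]), 'gripper_width': 1.0031017267377955}
scene 523.1549001091424 523.1549001091424 321.09654898084557 248.97214071792126 [ 2.40976602  0.75799701 -0.25478643] [-0.40677197 -0.20324032  1.43042541]
top 488.944375681888 488.944375681888 318.9483723083063 239.6500687866108 [ 2.1759994  -2.21971471  0.10397797] [-0.00719505  0.50872927  1.20205436]
```

View pics/scene0.png

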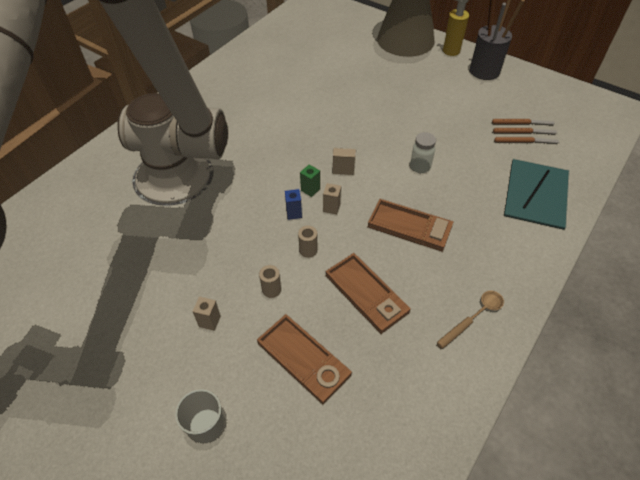

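View pics/top0.png

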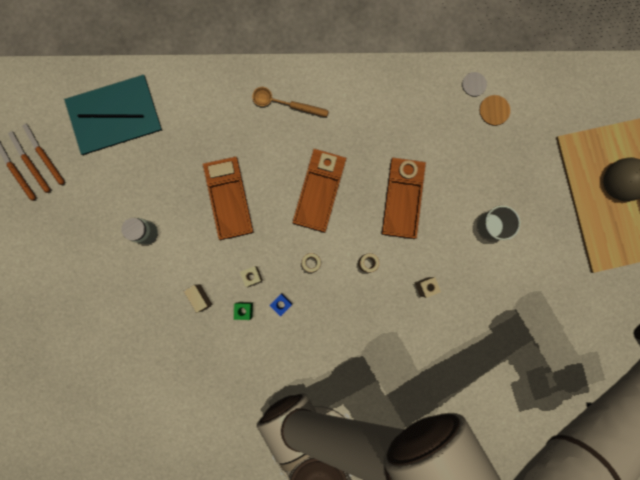

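```bash
cat > h.py <<'E'
import numpy as np,cv2
from station import r
def ray(c,uv,z):
    R=cv2.Rodrigues(np.array(c["rvec"],float))[0];t=np.array(c["tvec"],float)
    K=np.array([[c["fx"],0,c["cx"]],[0,c["fy"],c["cy"]],[0,0,1]])
    d=R.T@np.linalg.inv(K)@np.array([uv[0],uv[1],1.]);o=-R.T@t
    return o+d*(z-o[2])/d[2]
def proj(c,P):
    K=np.array([[c["fx"],0,c["cx"]],[0,c["fy"],c["cy"]],[0,0,1]])
    return cv2.projectPoints(np.array(P,float).reshape(-1,1,3),np.array(c["rvec"],float),np.array(c["tvec"],float),K,None)[0].reshape(-1,2)
E
python3 - <<'E'
from h import *
c=r.capture("top");im=c["color"]
a=cv2.resize(im[225:325,170:330],None,fx=5,fy=5,interpolation=cv2.INTER_CUBIC);cv2.imwrite("pics/a.png",a)
a=cv2.resize(im[225:325,320:480],None,fx=5,fy=5,interpolation=cv2.INTER_CUBIC);cv2.imwrite("pics/b.png",a)
a=cv2.resize(im[145:250,190:440],None,fx=3.2,fy=3.2,interpolation=cv2.INTER_CUBIC);cv2.imwrite("pics/c.png",a)
R=cv2.Rodrigues(c["rvec"])[0];print(-R.T@c["tvec"])
E
```

```text
[0.4240441  0.01404173 1.23441539]
```

View pics/a.png

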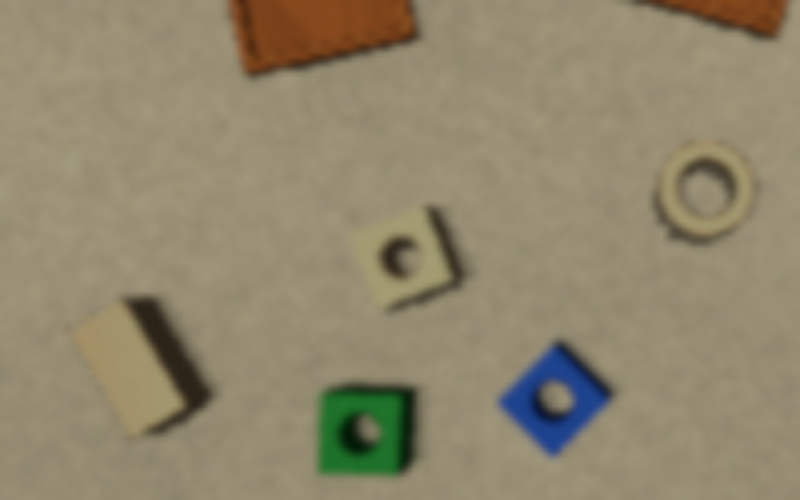

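View pics/b.png

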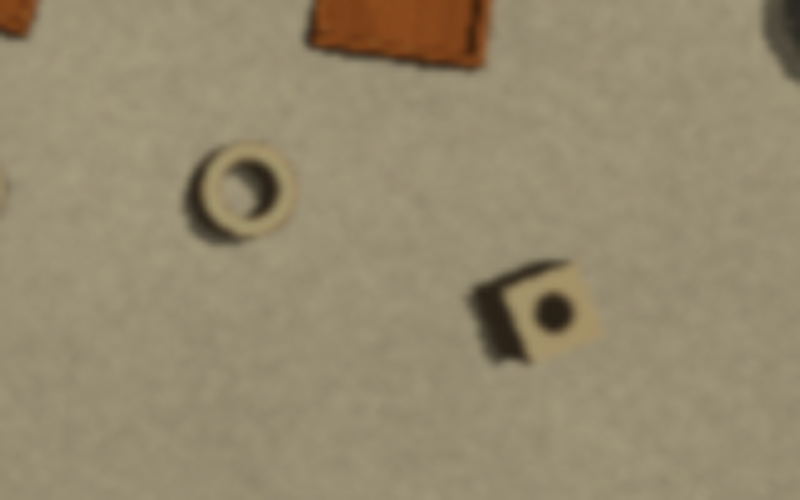

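View pics/c.png

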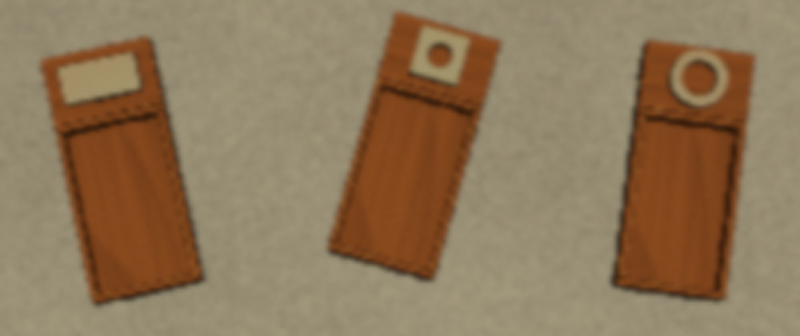

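```bash
cat > fit.py <<'E'
from h import *
c=r.capture("top")
def fit(px,off,s,z,model):
    P=np.array([ray(c,((x+.5)/s-.5+off[0],(y+.5)/s-.5+off[1]),z)[:2] for x,y in px]);M=np.array(model,float)/1000
    # z up seen from above: right-handed rotation
    a=P-P.mean(0);b=M-M.mean(0);H=b.T@a
    th=np.arctan2(H[0,1]-H[1,0],H[0,0]+H[1,1]);R=np.array([[np.cos(th),-np.sin(th)],[np.sin(th),np.cos(th)]])
    t=P.mean(0)-R@M.mean(0);res=np.linalg.norm(P-(M@R.T+t),axis=1)
    return t,np.degrees(th),res*1000
A=(170,225);B=(320,225);C=(190,145)
sq=[(-19,-19),(-19,19),(19,19),(19,-19)]
tr=[(125,43.5),(125,-43.5),(-71,-43.5),(-71,43.5)]
bar=[(30,15),(30,-15),(-30,-15),(-30,15)]
np.set_printoptions(precision=4,suppress=True)
print("bar",*fit([(72,330),(122,298),(188,402),(137,435)],A,5,.07,[(30,15),(30,-15),(-30,-15),(-30,15)]))
print("sq1",*fit([(350,230),(431,205),(456,284),(386,308)],A,5,.07,[(19,19),(19,-19),(-19,-19),(-19,19)]))
print("sq2",*fit([(503,292),(572,263),(600,330),(532,362)],B,5,.07,[(19,19),(19,-19),(-19,-19),(-19,19)]))
print("grn",*fit([(322,390),(405,388),(402,473),(318,473)],A,5,.07,[(19,19),(19,-19),(-19,-19),(-19,19)]))
print("blu",*fit([(500,402),(558,342),(612,393),(555,455)],A,5,.07,[(19,19),(19,-19),(-19,-19),(-19,19)]))
for n,o,p in(("sq1h",A,(403,257)),("sq2h",B,(555,312)),("r1",A,(705,190)),("r2",B,(247,190))):
    print(n,ray(c,((p[0]+.5)/5-.5+o[0],(p[1]+.5)/5-.5+o[1]),.07))
for n,p in(("tbar",[(42,60),(150,38),(203,280),(96,303)]),("tsq",[(396,12),(500,42),(434,280),(329,250)]),("trd",[(646,40),(754,53),(725,298),(613,285)])):
    print(n,*fit(p,C,3.2,.022,tr))
for n,p,z in(("jar",(133,230),.1),("tub",(501,222),.085)):print(n,ray(c,p,z))
E
python3 fit.py
```

```text
bar [0.3731 0.2774] 31.632423573848033 [1.5393 1.466  1.3418 1.2237]
sq1 [0.4218 0.1473] 18.739620395727677 [2.4452 0.3328 1.5852 2.312 ]
sq2 [ 0.3868 -0.2784] 21.632396414367474 [1.803  1.7167 2.3676 1.0821]
grn [0.3404 0.1689] -1.7844568919505677 [0.0892 1.5601 0.5536 1.3503]
blu [0.3538 0.0772] 45.44467036614527 [1.147  1.5476 1.6243 1.2266]
sq1h [0.4217 0.1486 0.07  ]
sq2h [ 0.3866 -0.28    0.07  ]
r1 [0.4505 0.005  0.07  ]
r2 [ 0.4477 -0.1343  0.07  ]
tbar [0.5908 0.2017] 11.687085532681426 [0.4593 1.3479 1.1481 1.7868]
tsq [ 0.6068 -0.013 ] -16.72566199577373 [0.7718 1.2376 0.8989 1.3032]
trd [ 0.5842 -0.228 ] -8.835319448801888 [1.1473 0.7467 0.9423 1.2913]
jar [0.5333 0.4136 0.1   ]
tub [ 0.5377 -0.4507  0.085 ]
```

```bash
cat > ov.py <<'E'
from h import *
def box(t,yaw,x0,x1,y0,y1,z):
    a=np.radians(yaw);R=np.array([[np.cos(a),-np.sin(a)],[np.sin(a),np.cos(a)]])
    return [np.r_[R@np.array(p)+t,z] for p in((x0,y0),(x1,y0),(x1,y1),(x0,y1))]
def circ(t,rr,z):return [np.r_[t[0]+rr*np.cos(k),t[1]+rr*np.sin(k),z] for k in np.linspace(0,2*np.pi,30)]
L=[box((.3731,.2774),31.6,-.03,.03,-.015,.015,.07),box((.4218,.148),18.7,-.019,.019,-.019,.019,.07),box((.3868,-.279),21.6,-.019,.019,-.019,.019,.07),circ((.4505,.005),.023,.07),circ((.4477,-.1343),.023,.07)]
for t,y in(((.5908,.2017),11.7),((.6068,-.013),-16.7),((.5842,-.228),-8.8)):L.append(box(t,y,-.071,.125,-.0435,.0435,.022))
for n,cr in(("scene",(180,130,470,410)),("top",(180,140,450,320))):
    c=r.capture(n);im=c["color"];x0,y0,x1,y1=cr;s=min(800/(x1-x0),600/(y1-y0))
    a=cv2.resize(im[y0:y1,x0:x1],None,fx=s,fy=s,interpolation=cv2.INTER_CUBIC)
    for P in L:
        q=(proj(c,P)+.5-[x0,y0])*s
        cv2.polylines(a,[q.round().astype(int)],True,(255,0,255),1)
    cv2.imwrite(f"pics/ov_{n}.png",a)
E
python3 ov.py
```

```text
(no output)
```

View pics/ov_scene.png

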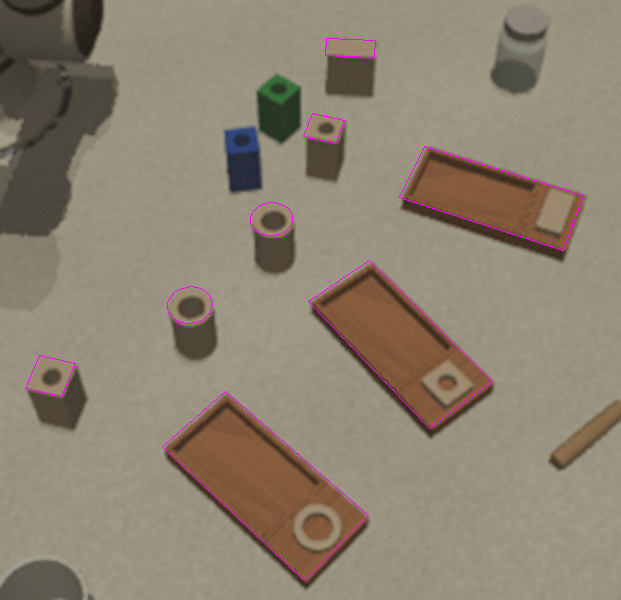

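View pics/ov_top.png

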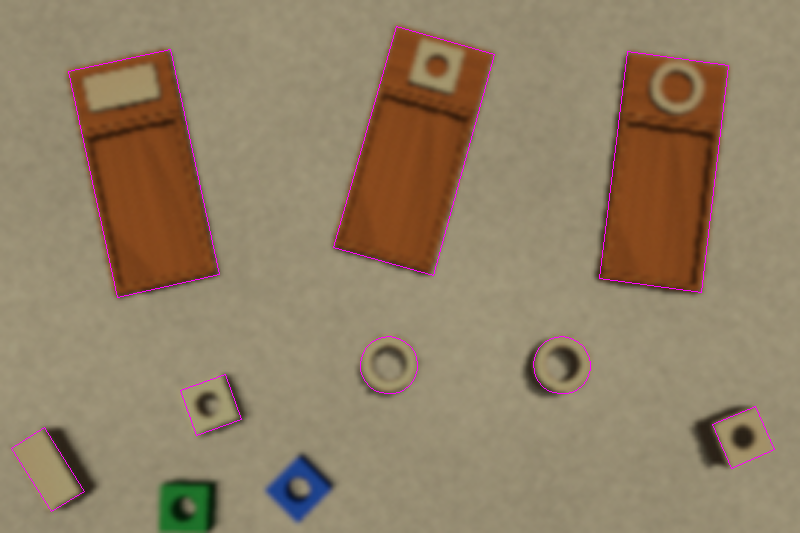

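```bash
cat > plan.py <<'E'
import sys
from h import *
x,y,z,yaw=map(float,sys.argv[1:5])
s=r.sense();R=s["ee_rot"];cy=np.degrees(np.arctan2(R[1,0],R[0,0]))
w=-(yaw-cy);R2=R@cv2.Rodrigues(np.radians([0,0,w]))[0]
d=R.T@(np.array([x,y,z])-s["tcp_pos"])*100;d2=R2.T@(np.array([x,y,z])-s["tcp_pos"])*100
np.set_printoptions(precision=2,suppress=True)
print("t",s["time_s"],"tcp",s["tcp_pos"]*1000,"yaw",cy,"turn",w,"before",d,"after turn",d2,"F",s["wrist_force"],"g",s["gripper_width"],"tilt",R[:,2])
E
python3 plan.py .3867 -.279 .13 111.6
```

```text
t 0.3 tcp [ 152.05 -606.02  222.17] yaw 104.0797158708584 turn -7.520284129141601 before [26.   30.72  9.23] after turn [21.76 33.86  9.23] F [-0.13 -0.01  0.67] g 0.9999710923241496 tilt [-0.  0. -1.]
```

move_arm(series=[[[0,0,0,0,0,-7.5,1],[2.18,3.39,0.92,0,0,0,1],[2.18,3.39,0.92,0,0,0,1],[2.18,3.39,0.92,0,0,0,1],[2.18,3.39,0.92,0,0,0,1],[2.18,3.39,0.92,0,0,0,1],[2.18,3.39,0.92,0,0,0,1],[2.18,3.39,0.92,0,0,0,1],[2.18,3.39,0.92,0,0,0,1],[2.18,3.39,0.92,0,0,0,1],[2.18,3.39,0.92,0,0,0,1],[0,0,0,0,0,0,1]]])

```text
time_s: 1.8
tcp_pos: [0.3881, -0.2771, 0.1301]
ee_rot: [[-0.371, 0.928, -0.001], [0.928, 0.371, 0.0], [0.001, -0.001, -1.0]]
wrist_force: [0.3, 0.5, -0.2]
gripper_width: 1.003
```

```bash
python3 plan.py .3867 -.279 .035 111.6
python3 - <<'E'
from h import *
c=r.capture("top");cv2.imwrite("pics/t1.png",cv2.resize(c["color"][200:400,300:560],None,fx=3,fy=3))
E
```

```text
t 1.8 tcp [ 388.07 -277.1   130.12] yaw 111.80161331842426 turn 0.20161331842426478 before [-0.13 -0.19  9.51] after turn [-0.13 -0.19  9.51] F [ 0.34  0.47 -0.22] g 1.0029281820262692 tilt [-0.  0. -1.]
```

View pics/t1.png

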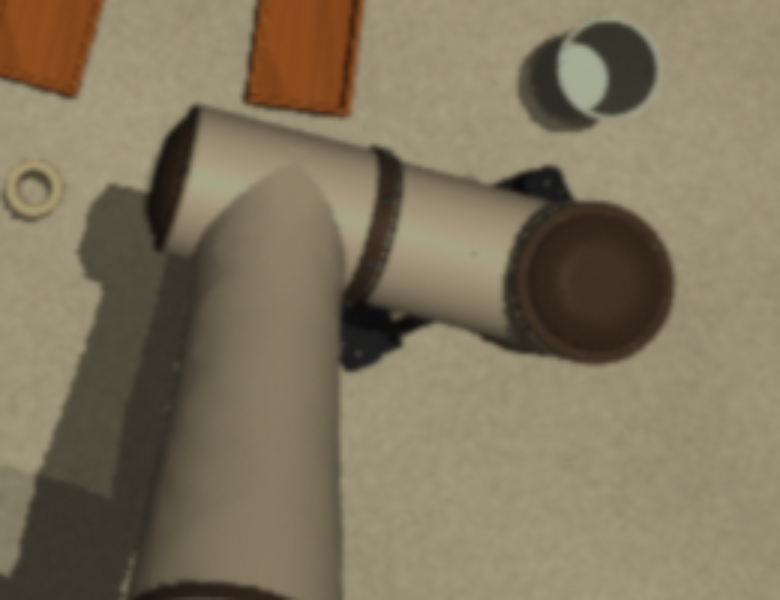

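move_arm(series=[[[-0.13,-0.19,3.2,0,0,0,1],[0,0,3.2,0,0,0,1],[0,0,3.1,0,0,0,1],[0,0,0,0,0,0,1]]])

```text
time_s: 2.35
tcp_pos: [0.3838, -0.281, 0.0341]
ee_rot: [[-0.366, 0.93, -0.005], [0.931, 0.366, 0.002], [0.003, -0.004, -1.0]]
wrist_force: [-0.4, -0.3, 0.4]
gripper_width: 1.005
```

```bash
python3 plan.py .3867 -.279 .035 111.6
python3 - <<'E'
from h import *
c=r.capture("scene");cv2.imwrite("pics/s1.png",cv2.resize(c["color"][150:460,80:400],None,fx=1.9,fy=1.9))
E
```

```text
t 2.35 tcp [ 383.8  -280.95   34.07] yaw 111.48527599495041 turn -0.11472400504958102 before [ 0.08  0.34 -0.09] after turn [ 0.08  0.34 -0.09] F [-0.41 -0.27  0.38] g 1.0048096630919348 tilt [-0.  0. -1.]
```

View pics/s1.png

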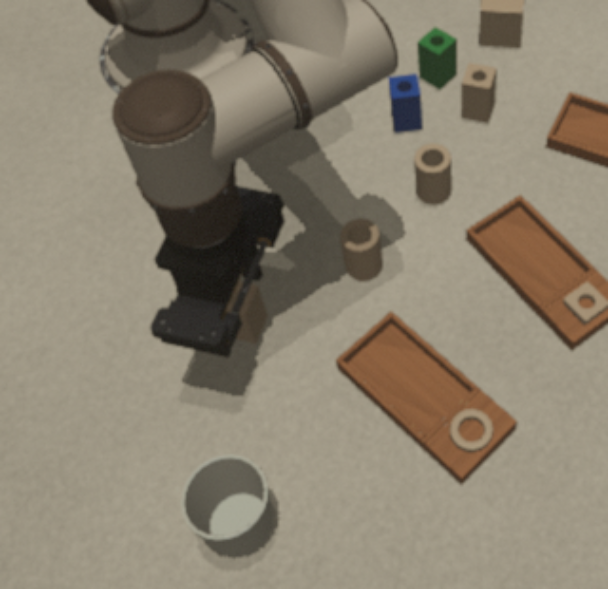

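move_arm(series=[[[0,0.3,0,0,0,0,1],[0,0,0,0,0,0,-1],[0,0,0,0,0,0,-1],[0,0,0,0,0,0,-1],[0,0,0,0,0,0,-1],[0,0,0,0,0,0,-1],[0,0,0,0,0,0,-1]]])

```text
time_s: 3.28
tcp_pos: [0.3884, -0.2795, 0.0355]
ee_rot: [[-0.368, 0.93, -0.001], [0.93, 0.368, 0.0], [0.0, -0.0, -1.0]]
wrist_force: [-1.2, -0.4, 0.3]
gripper_width: 0.434
```

```bash
python3 plan.py .6403 -.0231 .13 73.3; sleep 0; python3 plan.py .6403 -.0231 .13 73.3
```

```text
t 3.275 tcp [ 388.43 -279.48   35.49] yaw 111.58185641209228 turn 38.28185641209228 before [14.58 32.85 -9.46] after turn [31.8  16.75 -9.46] F [-1.17 -0.35  0.28] g 0.4341247274613426 tilt [-0.  0. -1.]
t 3.275 tcp [ 388.43 -279.48   35.49] yaw 111.58185641209228 turn 38.28185641209228 before [14.58 32.85 -9.46] after turn [31.8  16.75 -9.46] F [-1.17 -0.35  0.28] g 0.4341247274613426 tilt [-0.  0. -1.]
```

move_arm(series=[[[0,0,-3.2,0,0,0,-1],[0,0,-3.2,0,0,9.6,-1],[0,0,-3.1,0,0,9.6,-1],[0,0,0,0,0,9.6,-1],[0,0,0,0,0,9.5,-1],[4.5,2.4,0,0,0,0,-1],[4.5,2.4,0,0,0,0,-1],[4.5,2.4,0,0,0,0,-1],[4.5,2.4,0,0,0,0,-1],[4.5,2.4,0,0,0,0,-1],[4.5,2.4,0,0,0,0,-1],[4.5,2.4,0,0,0,0,-1]]])

```text
time_s: 4.78
tcp_pos: [0.6405, -0.0249, 0.1295]
ee_rot: [[0.288, 0.958, -0.002], [0.958, -0.288, 0.0], [-0.001, -0.002, -1.0]]
wrist_force: [1.2, -0.0, -2.0]
gripper_width: 0.432
```

move_arm(series=[[[0,0,0,0,0,0,-1],[0,0,0,0,0,0,-1]]])

```text
time_s: 5.03
tcp_pos: [0.639, -0.0262, 0.1292]
ee_rot: [[0.288, 0.958, -0.003], [0.958, -0.288, -0.0], [-0.001, -0.003, -1.0]]
wrist_force: [-0.1, -1.1, -3.2]
gripper_width: 0.437
```

```bash
python3 plan.py .6403 -.0231 .042 73.3;  python3 - <<'E'
from h import *
c=r.capture("scene");cv2.imwrite("pics/s2.png",cv2.resize(c["color"][150:460,180:500],None,fx=1.9,fy=1.9))
E
```

```text
t 5.025 tcp [639.03 -26.25 129.23] yaw 73.28260503063949 turn -0.01739496936050955 before [0.35 0.06 8.72] after turn [0.35 0.06 8.72] F [-0.14 -1.08 -3.22] g 0.4366548960801736 tilt [-0. -0. -1.]
```

View pics/s2.png

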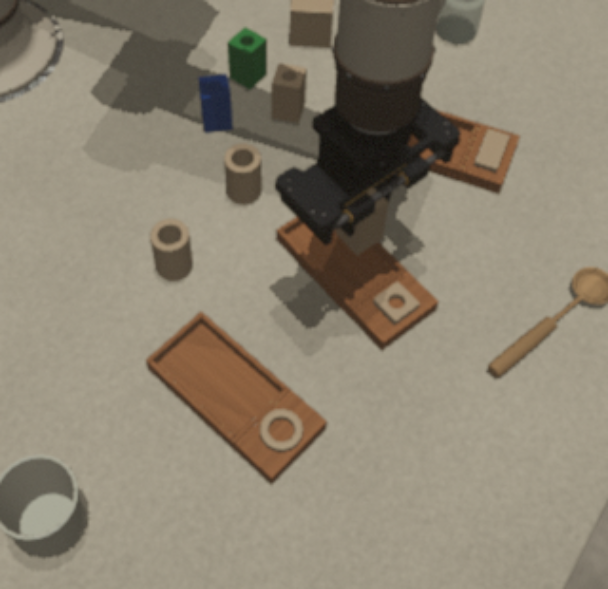

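move_arm(series=[[[0.35,0,3,0,0,0,-1],[0,0,3,0,0,0,-1],[0,0,2,0,0,0,-1],[0,0,0.7,0,0,0,-1],[0,0,0,0,0,0,-1]]])

```text
time_s: 5.7
tcp_pos: [0.6409, -0.0236, 0.0437]
ee_rot: [[0.288, 0.958, -0.0], [0.958, -0.288, -0.0], [-0.0, -0.0, -1.0]]
wrist_force: [-0.6, -0.2, -2.5]
gripper_width: 0.433
```

```bash
python3 plan.py .6403 -.0231 .042 73.3
```

```text
t 5.7 tcp [640.86 -23.58  43.74] yaw 73.23651206028858 turn -0.06348793971142186 before [ 0.03 -0.07  0.17] after turn [ 0.03 -0.07  0.17] F [-0.64 -0.18 -2.52] g 0.4330862303196191 tilt [-0. -0. -1.]
```

move_arm(series=[[[0,0,0.15,0,0,0,-1],[0,0,0,0,0,0,-1]]])

```text
time_s: 5.95
tcp_pos: [0.6416, -0.0228, 0.0429]
ee_rot: [[0.288, 0.958, 0.001], [0.958, -0.288, 0.0], [0.001, 0.001, -1.0]]
wrist_force: [-0.6, -0.4, -2.4]
gripper_width: 0.433
```

```bash
python3 plan.py .6403 -.0231 .042 73.3
```

```text
t 5.95 tcp [641.55 -22.83  42.93] yaw 73.28225956900026 turn -0.0177404309997371 before [-0.06 -0.11  0.09] after turn [-0.06 -0.11  0.09] F [-0.64 -0.42 -2.41] g 0.4331170530088851 tilt [ 0.  0. -1.]
```

move_arm(series=[[[0,0,0.1,0,0,0,-1],[0,0,0,0,0,0,0.3],[0,0,0,0,0,0,0.3],[0,0,0,0,0,0,0.3],[0,0,-3,0,0,0,0.3],[0,0,-3,0,0,0,0.3],[0,0,-3,0,0,-7.9,1],[0,0,0,0,0,0,1]]])

```text
time_s: 6.95
tcp_pos: [0.643, -0.0227, 0.1342]
ee_rot: [[0.153, 0.988, 0.006], [0.988, -0.153, 0.001], [0.002, 0.006, -1.0]]
wrist_force: [0.5, 0.4, -0.4]
gripper_width: 0.796
```

```bash
python3 plan.py .4477 -.1343 .13 81.2
```

```text
t 6.95 tcp [643.01 -22.67 134.25] yaw 81.19114020207739 turn -0.008859797922610824 before [-14.02 -17.59   0.29] after turn [-14.02 -17.6    0.29] F [ 0.46  0.44 -0.41] g 0.7955546383044404 tilt [ 0.01  0.   -1.  ]
```

move_arm(series=[[[-2.8,-3.5,0,0,0,0,1],[-2.8,-3.5,0,0,0,0,1],[-2.8,-3.5,0,0,0,0,1],[-2.8,-3.5,0,0,0,0,1],[-2.8,-3.4,0,0,0,0,1],[0,0,0,0,0,0,1],[0,0,0,0,0,0,1]]])

```text
time_s: 7.82
tcp_pos: [0.4481, -0.1345, 0.1309]
ee_rot: [[0.154, 0.988, 0.0], [0.988, -0.154, -0.0], [-0.0, 0.0, -1.0]]
wrist_force: [0.8, 0.2, 0.2]
gripper_width: 0.999
```

```bash
python3 plan.py .4477 -.1343 .035 81.2
python3 - <<'E'
from h import *
for n in("scene","top"):
    c=r.capture(n);cv2.imwrite(f"pics/3{n}.png",c["color"])
E
```

```text
t 7.825 tcp [ 448.14 -134.53  130.94] yaw 81.13930991753554 turn -0.06069008246446117 before [ 0.02 -0.05  9.59] after turn [ 0.02 -0.05  9.59] F [0.8  0.24 0.2 ] g 0.9987217383701255 tilt [ 0. -0. -1.]
```

View pics/3scene.png

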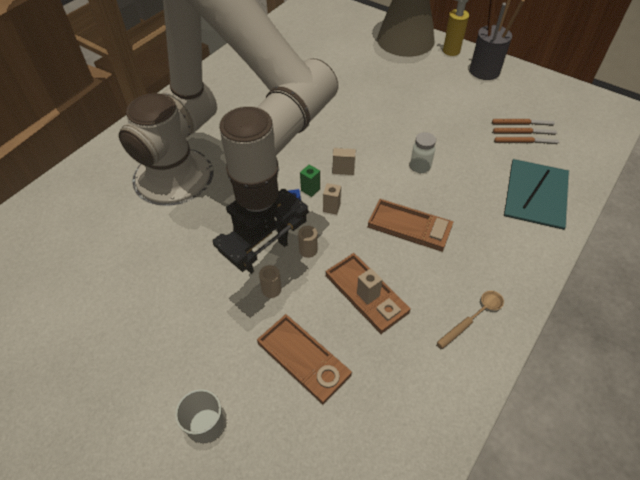

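View pics/3top.png

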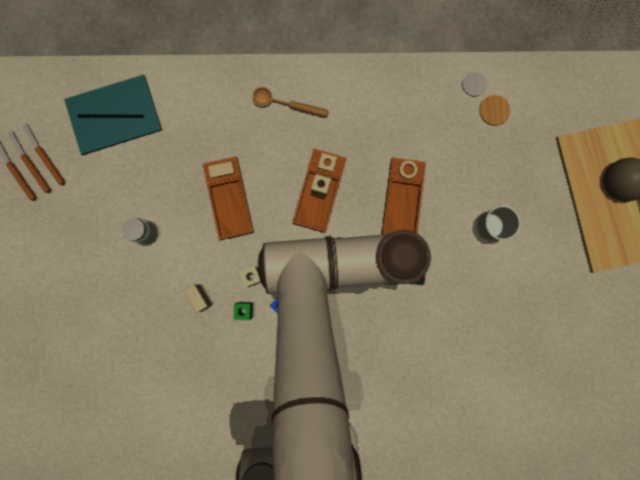

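move_arm(series=[[[0,0,3.2,0,0,0,1],[0,0,3.2,0,0,0,1],[0,0,3.1,0,0,0,1],[0,0,0,0,0,0,1],[0,0,0,0,0,0,-1],[0,0,0,0,0,0,-1],[0,0,0,0,0,0,-1],[0,0,0,0,0,0,-1],[0,0,0,0,0,0,-1],[0,0,0,0,0,0,-1]]])

```text
time_s: 9.18
tcp_pos: [0.4479, -0.1346, 0.0363]
ee_rot: [[0.153, 0.988, 0.0], [0.988, -0.153, -0.0], [-0.0, 0.0, -1.0]]
wrist_force: [-1.2, -0.2, 3.7]
gripper_width: 0.509
```

```bash
python3 plan.py .6188 -.2334 .13 81.2
```

```text
t 9.175 tcp [ 447.87 -134.57   36.32] yaw 81.19026072288496 turn -0.009739277115045297 before [-7.15 18.41 -9.36] after turn [-7.15 18.41 -9.36] F [-1.16 -0.15  3.65] g 0.5092578828988183 tilt [ 0. -0. -1.]
```

move_arm(series=[[[0,0,-3.1,0,0,0,-1],[0,0,-3.1,0,0,0,-1],[0,0,-3.1,0,0,0,-1],[-1.43,3.7,0,0,0,0,-1],[-1.43,3.7,0,0,0,0,-1],[-1.43,3.7,0,0,0,0,-1],[-1.43,3.7,0,0,0,0,-1],[-1.43,3.6,0,0,0,0,-1],[0,0,0,0,0,0,-1],[0,0,0,0,0,0,-1]]])

```text
time_s: 10.42
tcp_pos: [0.6174, -0.233, 0.1278]
ee_rot: [[0.154, 0.988, -0.003], [0.988, -0.154, 0.001], [0.0, -0.003, -1.0]]
wrist_force: [-0.4, 0.2, -1.3]
gripper_width: 0.514
```

```bash
python3 plan.py .6188 -.2334 .0435 81.2
```

```text
t 10.425 tcp [ 617.44 -233.04  127.83] yaw 81.15663704001601 turn -0.04336295998399464 before [-0.02  0.16  8.43] after turn [-0.02  0.16  8.43] F [-0.39  0.2  -1.27] g 0.5142145453926874 tilt [-0.  0. -1.]
```

move_arm(series=[[[0,0.1,3,0,0,0,-1],[0,0,3,0,0,0,-1],[0,0,2,0,0,0,-1],[0,0,0.6,0,0,0,-1],[0,0,0,0,0,0,-1],[0,0,0,0,0,0,-1]]])

```text
time_s: 11.18
tcp_pos: [0.6201, -0.2335, 0.0442]
ee_rot: [[0.153, 0.988, 0.002], [0.988, -0.153, -0.0], [-0.0, 0.002, -1.0]]
wrist_force: [0.5, -0.2, -1.2]
gripper_width: 0.513
```

```bash
python3 plan.py .6188 -.2334 .042 81.2
```

```text
t 11.175 tcp [ 620.12 -233.47   44.15] yaw 81.20193817785466 turn 0.0019381778546545547 before [-0.01 -0.13  0.21] after turn [-0.01 -0.13  0.21] F [ 0.52 -0.2  -1.2 ] g 0.5127837674029422 tilt [ 0. -0. -1.]
```

move_arm(series=[[[0,0,0.15,0,0,0,-1],[0,0,0,0,0,0,-1],[0,0,0,0,0,0,0.3],[0,0,0,0,0,0,0.3],[0,0,0,0,0,0,0.3],[0,0,-3,0,0,0,0.3],[0,0,-3,0,0,0,0.3],[0,0,-3,0,0,0,0.3],[0,0,0,0,0,0,1],[0,0,0,0,0,0,1]]])

```text
time_s: 12.42
tcp_pos: [0.619, -0.2333, 0.1308]
ee_rot: [[0.154, 0.988, -0.001], [0.988, -0.154, 0.001], [0.001, -0.001, -1.0]]
wrist_force: [-0.6, -0.6, -0.6]
gripper_width: 0.795
```

```bash
python3 plan.py .4505 .005 .13 81.2
```

```text
t 12.425 tcp [ 619.05 -233.33  130.76] yaw 81.1605639453381 turn -0.03943605466190547 before [ 20.96 -20.32   0.11] after turn [ 20.97 -20.3    0.11] F [-0.6  -0.62 -0.64] g 0.7948553861912535 tilt [-0.  0. -1.]
```

move_arm(series=[[[4.2,-4.06,0,0,0,0,1],[4.2,-4.06,0,0,0,0,1],[4.2,-4.06,0,0,0,0,1],[4.2,-4.06,0,0,0,0,1],[4.2,-4.06,0,0,0,0,1],[0,0,0,0,0,0,1],[0,0,0,0,0,0,1]]])

```text
time_s: 13.3
tcp_pos: [0.4511, 0.0052, 0.1311]
ee_rot: [[0.152, 0.988, -0.001], [0.988, -0.152, -0.0], [-0.001, -0.001, -1.0]]
wrist_force: [0.4, -1.2, -0.7]
gripper_width: 0.999
```

```bash
python3 plan.py .4505 .005 .035 81.2
python3 - <<'E'
from h import *
for n in("scene",):
    c=r.capture(n);cv2.imwrite(f"pics/4{n}.png",c["color"])
E
```

```text
t 13.3 tcp [451.14   5.18 131.1 ] yaw 81.2368915021348 turn 0.036891502134793086 before [-0.02 -0.05  9.61] after turn [-0.02 -0.05  9.61] F [ 0.41 -1.16 -0.69] g 0.9994288955746495 tilt [-0. -0. -1.]
```

View pics/4scene.png

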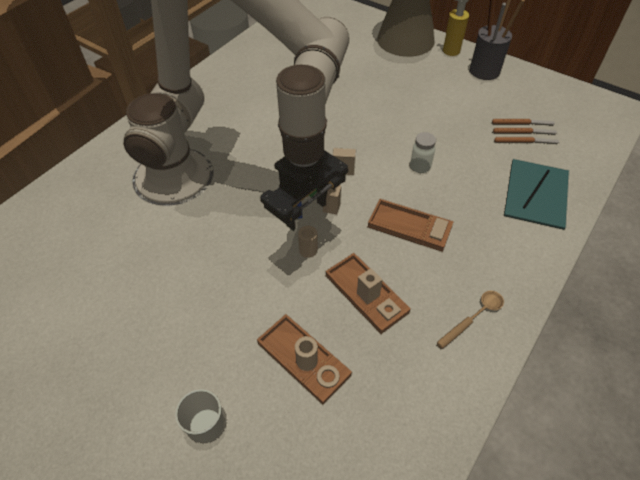

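move_arm(series=[[[0,0,3.2,0,0,0,1],[0,0,3.2,0,0,0,1],[0,0,3.1,0,0,0,1],[0,0,0,0,0,0,1],[0,0,0,0,0,0,-1],[0,0,0,0,0,0,-1],[0,0,0,0,0,0,-1],[0,0,0,0,0,0,-1],[0,0,0,0,0,0,-1],[0,0,0,0,0,0,-1]]])

```text
time_s: 14.6
tcp_pos: [0.4513, 0.0052, 0.0368]
ee_rot: [[0.153, 0.988, 0.0], [0.988, -0.153, 0.0], [0.0, 0.0, -1.0]]
wrist_force: [-1.3, -0.0, 2.5]
gripper_width: 0.524
```

```bash
python3 plan.py .5496 -.2226 .13 81.2
```

```text
t 14.6 tcp [451.3    5.17  36.84] yaw 81.19436729815989 turn -0.005632701840113441 before [-21.    13.2   -9.31] after turn [-21.    13.2   -9.31] F [-1.3  -0.01  2.46] g 0.5241339582610297 tilt [ 0.  0. -1.]
```

move_arm(series=[[[0,0,-3.1,0,0,0,-1],[0,0,-3.1,0,0,0,-1],[0,0,-3.1,0,0,0,-1],[-4.2,2.64,0,0,0,0,-1],[-4.2,2.64,0,0,0,0,-1],[-4.2,2.64,0,0,0,0,-1],[-4.2,2.64,0,0,0,0,-1],[-4.2,2.64,0,0,0,0,-1],[0,0,0,0,0,0,-1],[0,0,0,0,0,0,-1]]])

```text
time_s: 15.85
tcp_pos: [0.5483, -0.2223, 0.1283]
ee_rot: [[0.154, 0.988, -0.003], [0.988, -0.154, 0.001], [0.001, -0.003, -1.0]]
wrist_force: [-1.1, 0.9, -2.1]
gripper_width: 0.524
```

```bash
python3 plan.py .5496 -.2226 .0435 81.2
```

```text
t 15.85 tcp [ 548.25 -222.25  128.28] yaw 81.13418601007204 turn -0.06581398992796039 before [-0.02  0.16  8.48] after turn [-0.02  0.16  8.48] F [-1.09  0.89 -2.07] g 0.5242927005440278 tilt [-0.  0. -1.]
```

move_arm(series=[[[0,0,3,0,0,0,-1],[0,0,3,0,0,0,-1],[0,0,2,0,0,0,-1],[0,0,0.6,0,0,0,-1],[0,0,0,0,0,0,-1],[0,0,0,0,0,0,-1]]])

```text
time_s: 16.6
tcp_pos: [0.5501, -0.2223, 0.0444]
ee_rot: [[0.152, 0.988, 0.002], [0.988, -0.152, -0.0], [0.0, 0.002, -1.0]]
wrist_force: [-0.2, 0.3, -2.9]
gripper_width: 0.52
```

```bash
python3 plan.py .5496 -.2226 .042 81.2
```

```text
t 16.6 tcp [ 550.05 -222.26   44.42] yaw 81.23294966457829 turn 0.03294966457828252 before [-0.04 -0.04  0.24] after turn [-0.04 -0.04  0.24] F [-0.24  0.25 -2.86] g 0.5198797521854145 tilt [ 0. -0. -1.]
```

move_arm(series=[[[0,0,0.12,0,0,0,-1],[0,0,0,0,0,0,-1],[0,0,0,0,0,0,0.3],[0,0,0,0,0,0,0.3],[0,0,0,0,0,0,0.3],[0,0,-3,0,0,0,0.3],[0,0,-3,0,0,0,0.3],[0,0,-3,0,0,-9.2,0.3],[0,0,0,0,0,-9.2,1],[0,0,0,0,0,-9.1,1],[0,0,0,0,0,0,1]]])

```text
time_s: 17.98
tcp_pos: [0.5494, -0.2227, 0.1324]
ee_rot: [[-0.318, 0.948, 0.0], [0.948, 0.318, 0.0], [-0.0, 0.0, -1.0]]
wrist_force: [-0.0, 0.3, -0.3]
gripper_width: 0.902
```

```bash
python3 plan.py .4218 .148 .13 108.7
```

```text
t 17.975 tcp [ 549.38 -222.71  132.42] yaw 108.56999581298217 turn -0.1300041870178319 before [39.2  -0.29  0.24] after turn [39.2  -0.2   0.24] F [-0.03  0.27 -0.34] g 0.9020629449311008 tilt [ 0.  0. -1.]
```

move_arm(series=[[[4.9,0,0,0,0,0,1],[4.9,0,0,0,0,0,1],[4.9,0,0,0,0,0,1],[4.9,0,0,0,0,0,1],[4.9,0,0,0,0,0,1],[4.9,0,0,0,0,0,1],[4.9,0,0,0,0,0,1],[4.9,-0.2,0,0,0,0,1],[0,0,0,0,0,0,1],[0,0,0,0,0,0,1]]])

```text
time_s: 19.23
tcp_pos: [0.4219, 0.148, 0.1323]
ee_rot: [[-0.319, 0.948, -0.0], [0.948, 0.319, -0.0], [-0.0, -0.0, -1.0]]
wrist_force: [-0.0, -0.4, -0.7]
gripper_width: 0.999
```

```bash
python3 plan.py .4218 .148 .035 108.7
python3 - <<'E'
from h import *
for n in("scene",):
    c=r.capture(n);cv2.imwrite(f"pics/5{n}.png",c["color"])
E
```

```text
t 19.225 tcp [421.9  147.96 132.32] yaw 108.62585366153812 turn -0.07414633846188678 before [ 0.01 -0.01  9.73] after turn [ 0.01 -0.01  9.73] F [-0.04 -0.44 -0.68] g 0.9991257622904435 tilt [-0. -0. -1.]
```

View pics/5scene.png

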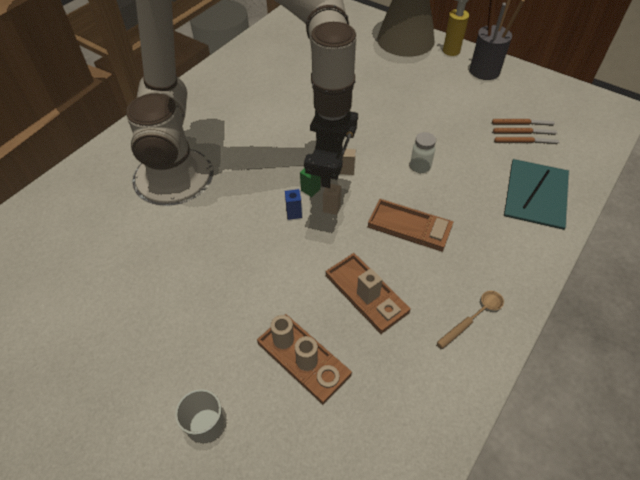

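Both rounds stand in their tray, at (283,331) and (306,353). Now I grip the second square.

move_arm(series=[[[0,0,3.2,0,0,0,1],[0,0,3.2,0,0,0,1],[0,0,3.2,0,0,0,1],[0,0,0,0,0,0,1],[0,0,0,0,0,0,-1],[0,0,0,0,0,0,-1],[0,0,0,0,0,0,-1],[0,0,0,0,0,0,-1],[0,0,0,0,0,0,-1],[0,0,0,0,0,0,-1]]])

```text
time_s: 20.52
tcp_pos: [0.4222, 0.1483, 0.0365]
ee_rot: [[-0.321, 0.947, 0.001], [0.947, 0.321, 0.0], [0.0, 0.001, -1.0]]
wrist_force: [-0.3, 0.4, 0.5]
gripper_width: 0.435
```

```bash
python3 plan.py .5733 -.0029 .13 73.3
```

```text
t 20.525 tcp [422.16 148.29  36.49] yaw 108.69447039550496 turn 35.39447039550497 before [-19.16   9.48  -9.35] after turn [-10.13  18.82  -9.35] F [-0.3   0.38  0.49] g 0.43454735065064604 tilt [ 0.  0. -1.]
```

move_arm(series=[[[0,0,-3.1,0,0,0,-1],[0,0,-3.1,0,0,0,-1],[0,0,-3.1,0,0,9,-1],[0,0,0,0,0,9,-1],[0,0,0,0,0,9,-1],[0,0,0,0,0,8.4,-1],[-2.5,4.7,0,0,0,0,-1],[-2.5,4.7,0,0,0,0,-1],[-2.5,4.7,0,0,0,0,-1],[-2.6,4.7,0,0,0,0,-1],[0,0,0,0,0,0,-1],[0,0,0,0,0,0,-1]]])

```text
time_s: 22.02
tcp_pos: [0.572, -0.003, 0.1284]
ee_rot: [[0.289, 0.957, -0.002], [0.957, -0.289, -0.0], [-0.001, -0.002, -1.0]]
wrist_force: [-0.1, -0.4, -1.6]
gripper_width: 0.433
```

```bash
python3 plan.py .5733 -.0029 .0435 73.3
```

```text
t 22.025 tcp [571.96  -2.98 128.38] yaw 73.23075434682052 turn -0.06924565317947895 before [0.05 0.15 8.49] after turn [0.05 0.15 8.49] F [-0.13 -0.44 -1.57] g 0.4334738357295125 tilt [-0. -0. -1.]
```

move_arm(series=[[[0,0,3,0,0,0,-1],[0,0,3,0,0,0,-1],[0,0,2,0,0,0,-1],[0,0,0.6,0,0,0,-1],[0,0,0,0,0,0,-1],[0,0,0,0,0,0,-1]]])

```text
time_s: 22.78
tcp_pos: [0.5734, -0.0022, 0.0443]
ee_rot: [[0.287, 0.958, 0.002], [0.958, -0.287, 0.0], [0.001, 0.002, -1.0]]
wrist_force: [0.9, -0.4, -0.8]
gripper_width: 0.437
```

```bash
python3 plan.py .5733 -.0029 .0435 73.3
```

```text
t 22.775 tcp [573.44  -2.21  44.27] yaw 73.32894265658501 turn 0.02894265658501638 before [-0.07  0.01  0.08] after turn [-0.07  0.01  0.08] F [ 0.9  -0.44 -0.77] g 0.4373678732227119 tilt [ 0.  0. -1.]
```

move_arm(series=[[[0,0,0.15,0,0,0,-1],[0,0,0,0,0,0,0.3],[0,0,0,0,0,0,0.3],[0,0,0,0,0,0,0.3],[0,0,-3,0,0,0,0.3],[0,0,-3,0,0,0,0.3],[0,0,-3,0,0,-9.7,0.3],[0,0,0,0,0,-9.7,1],[0,0,0,0,0,-9.7,1],[0,0,0,0,0,-9.7,1],[0,0,0,0,0,-9.5,1],[0,0,0,0,0,0,1]]])

```text
time_s: 24.28
tcp_pos: [0.5729, -0.0028, 0.1318]
ee_rot: [[-0.522, 0.853, -0.0], [0.853, 0.522, 0.0], [0.0, -0.0, -1.0]]
wrist_force: [1.1, 0.4, 0.8]
gripper_width: 0.99
```

```bash
python3 plan.py .3731 .2774 .13 121.6
```

```text
t 24.275 tcp [572.91  -2.82 131.83] yaw 121.46700714806055 turn -0.13299285193944854 before [34.33 -2.42  0.19] after turn [34.34 -2.34  0.19] F [1.11 0.4  0.75] g 0.9895004781140212 tilt [-0.  0. -1.]
```

move_arm(series=[[[4.9,-0.34,0,0,0,0,1],[4.9,-0.34,0,0,0,0,1],[4.9,-0.34,0,0,0,0,1],[4.9,-0.34,0,0,0,0,1],[4.9,-0.34,0,0,0,0,1],[4.9,-0.34,0,0,0,0,1],[4.9,-0.34,0,0,0,0,1],[0,0,0,0,0,0,1],[0,0,0,0,0,0,1]]])

```text
time_s: 25.4
tcp_pos: [0.3729, 0.2768, 0.1318]
ee_rot: [[-0.523, 0.852, -0.0], [0.852, 0.523, -0.0], [-0.0, -0.0, -1.0]]
wrist_force: [0.0, 0.0, 0.6]
gripper_width: 1.001
```

```bash
python3 plan.py .3731 .2774 .035 121.6
python3 - <<'E'
from h import *
for n in("scene",):
    c=r.capture(n);cv2.imwrite(f"pics/6{n}.png",c["color"])
E
```

```text
t 25.4 tcp [372.95 276.8  131.83] yaw 121.51856241166465 turn -0.08143758833534775 before [0.04 0.05 9.68] after turn [0.04 0.05 9.68] F [0.   0.03 0.62] g 1.0014549644516384 tilt [-0. -0. -1.]
```

View pics/6scene.png

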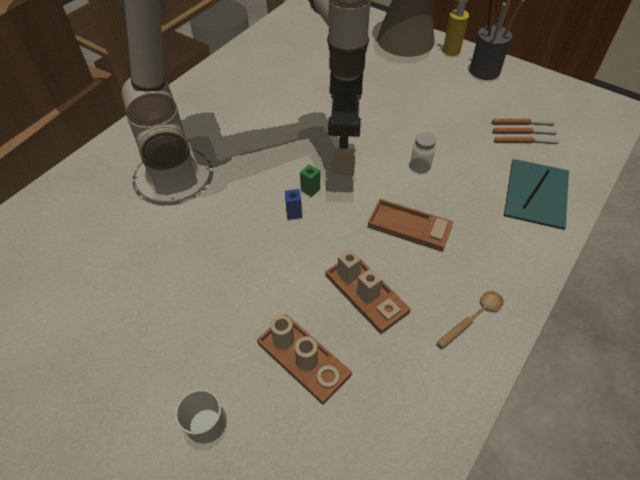

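Both squares stand in their tray, at (349,267) and (369,287). Now the bar.

move_arm(series=[[[0,0,3.2,0,0,0,1],[0,0,3.2,0,0,0,1],[0,0,3.2,0,0,0,1],[0,0,0,0,0,0,1],[0,0,0,0,0,0,-1],[0,0,0,0,0,0,-1],[0,0,0,0,0,0,-1],[0,0,0,0,0,0,-1],[0,0,0,0,0,0,-1],[0,0,0,0,0,0,-1],[0,0,0,0,0,0,-1]]])

```text
time_s: 26.82
tcp_pos: [0.3732, 0.2773, 0.0359]
ee_rot: [[-0.524, 0.852, 0.0], [0.852, 0.524, 0.001], [0.0, 0.001, -1.0]]
wrist_force: [-0.0, 0.2, 1.3]
gripper_width: 0.346
```

```bash
python3 plan.py .5908 .2017 .13 101.7
```

```text
t 26.825 tcp [373.18 277.31  35.92] yaw 121.59365181269595 turn 19.89365181269595 before [-17.84  14.58  -9.41] after turn [-11.81  19.78  -9.41] F [-0.04  0.18  1.27] g 0.3463780439627504 tilt [ 0.  0. -1.]
```

move_arm(series=[[[0,0,-3.1,0,0,0,-1],[0,0,-3.1,0,0,0,-1],[0,0,-3.1,0,0,10,-1],[0,0,0,0,0,9.9,-1],[-2.4,4,0,0,0,0,-1],[-2.4,4,0,0,0,0,-1],[-2.4,4,0,0,0,0,-1],[-2.3,3.9,0,0,0,0,-1],[-2.3,3.9,0,0,0,0,-1],[0,0,0,0,0,0,-1],[0,0,0,0,0,0,-1]]])

```text
time_s: 28.2
tcp_pos: [0.5896, 0.2009, 0.1274]
ee_rot: [[-0.202, 0.979, -0.003], [0.979, 0.202, -0.001], [-0.001, -0.003, -1.0]]
wrist_force: [-0.3, -0.5, -3.4]
gripper_width: 0.344
```

```bash
python3 plan.py .5908 .2017 .0435 101.7;python3 - <<'E'
from h import *
for n in("scene",):
    c=r.capture(n);cv2.imwrite(f"pics/7{n}.png",c["color"])
E
```

```text
t 28.2 tcp [589.59 200.93 127.39] yaw 101.63470540821434 turn -0.06529459178565844 before [0.06 0.16 8.39] after turn [0.06 0.16 8.39] F [-0.27 -0.49 -3.41] g 0.34355655573080174 tilt [-0. -0. -1.]
```

View pics/7scene.png

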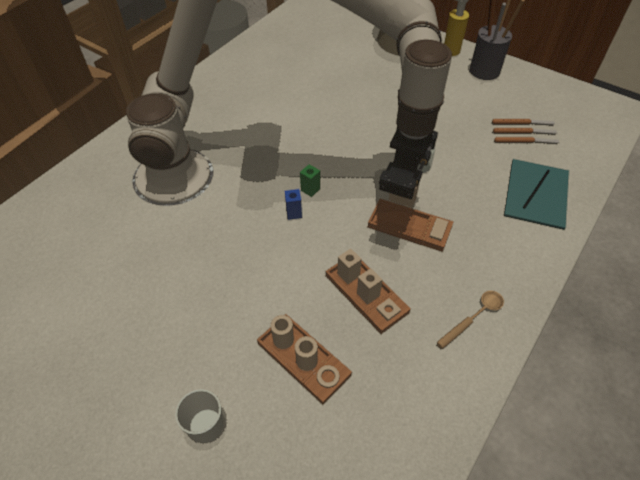

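move_arm(series=[[[0,0,3,0,0,0,-1],[0,0,3,0,0,0,-1],[0,0,2,0,0,0,-1],[0,0,0.6,0,0,0,-1],[0,0,0,0,0,0,-1],[0,0,0.05,0,0,0,-1],[0,0,0,0,0,0,-1]]])

```text
time_s: 29.12
tcp_pos: [0.5912, 0.2018, 0.0431]
ee_rot: [[-0.203, 0.979, 0.001], [0.979, 0.203, 0.001], [0.001, 0.001, -1.0]]
wrist_force: [-0.2, 0.5, -2.1]
gripper_width: 0.344
```

```bash
python3 plan.py .5908 .2017 .0435 101.7
```

```text
t 29.125 tcp [591.22 201.75  43.11] yaw 101.69065136913031 turn -0.009348630869695285 before [ 0.   -0.04 -0.04] after turn [ 0.   -0.04 -0.04] F [-0.19  0.48 -2.05] g 0.3439565961218402 tilt [ 0.  0. -1.]
```

move_arm(series=[[[0,0,0.05,0,0,0,-1],[0,0,0,0,0,0,0.2],[0,0,0,0,0,0,0.2],[0,0,0,0,0,0,0.2],[0,0,-3,0,0,0,0.2],[0,0,-4,0,0,0,0.2],[0,0,-5,0,0,0,0.2],[0,0,-5,0,0,0,0.2],[0,-4,0,0,0,0,0.2],[0,-5,0,0,0,0,0.2],[0,-5,0,0,0,0,0.2],[0,0,0,0,0,0,0.2]]])

```text
time_s: 30.62
tcp_pos: [0.4509, 0.1719, 0.2125]
ee_rot: [[-0.204, 0.979, -0.0], [0.979, 0.204, 0.0], [0.001, -0.0, -1.0]]
wrist_force: [-0.0, 0.3, -0.5]
gripper_width: 0.6
```

Run:
```python
from h import *
for n,(x0,y0,x1,y1) in(("scene",(180,100,480,410)),("top",(100,130,540,330))):
    c=r.capture(n);s=min(800/(x1-x0),600/(y1-y0));cv2.imwrite(f"pics/8{n}.png",cv2.resize(c["color"][y0:y1,x0:x1],None,fx=s,fy=s,interpolation=cv2.INTER_CUBIC))
```

```text
(no output)
```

View pics/8scene.png

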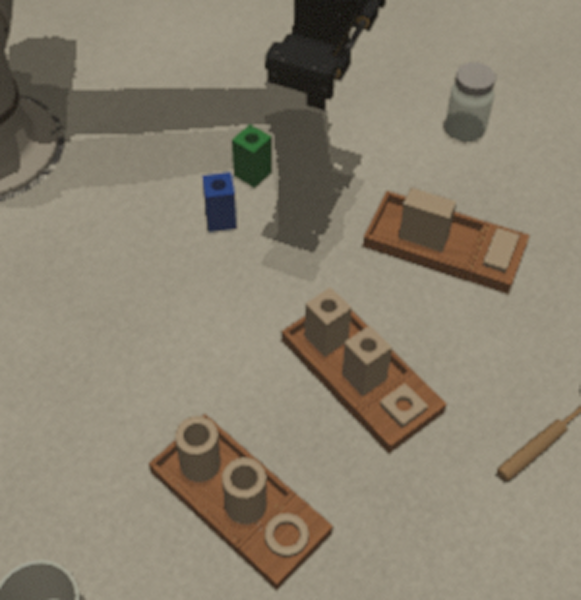

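View pics/8top.png

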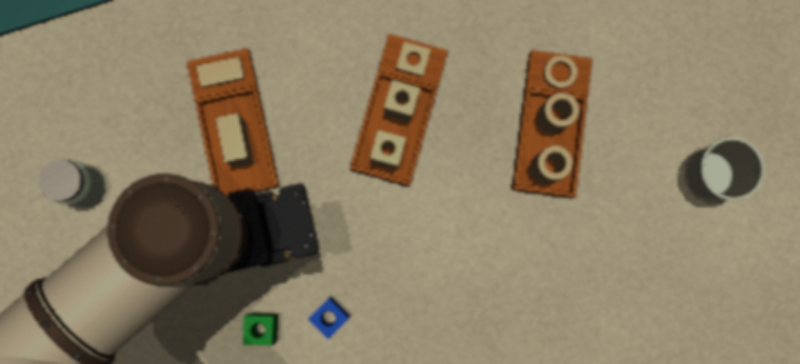

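Run:
```python
from h import *
c=r.capture("top");s=800/440
T={"r":((.5842,-.228),-8.8),"s":((.6068,-.013),-16.7),"b":((.5908,.2017),11.7)}
for k,p in(("r",(562,109)),("r",(554,162)),("s",(402,98)),("s",(387,149)),("b",(232,138))):
    w=ray(c,((p[0]+.5)/s-.5+100,(p[1]+.5)/s-.5+130),.076)[:2];t,y=T[k];a=np.radians(y);d=w-t
    print(k,w,(np.array([[np.cos(a),np.sin(a)],[-np.sin(a),np.cos(a)]])@d*1000).round(1))
for n,p,z in(("jar",(133,230),.1),("tub",(501,222),.085)):print(n,p)
s_=r.sense();print(s_["time_s"],s_["wrist_force"]);r.finish_job()
```

```text
r [ 0.62060186 -0.23448339] [37.  -0.8]
r [ 0.55037737 -0.22153646] [-34.4   1.2]
s [ 0.63872544 -0.02321441] [33.5 -0.6]
s [ 0.57147087 -0.00211703] [-37.    0.3]
b [0.58951081 0.20014866] [-1.6 -1.3]
jar (133, 230)
tub (501, 222)
30.775 [ 0.09792511 -1.24870032 -0.05961936]
the job is handed in; nothing more can be done
```

I placed all five props upright in their matching trays and handed the job in at 30.8 s of the 115 s allowed. The job gives no verdict, so this rests on my own last checks.

- **Position:** From the top camera, every prop is well inside the 52 mm lengthwise and 32 mm crosswise limits, given as (lengthwise, crosswise) from its bay centre:

| Prop | Offset (mm) |
|---|---|
| Rounds | (+37, −1) and (−34, +1) |
| Squares | (+34, −1) and (−37, 0) |
| Bar | (−2, −1) |

- **Uprightness:** In the last pictures from both cameras all five props look upright and seated on the tray floors. I judged this by eye and did not measure tilt or height.
- **Jar, tub and look-alikes:** The jar, the tub and the blue and green posts appear where they were at the start. I compared the pictures by eye and did not re-measure them.
- **Gripper:** It was raised clear of everything when I handed in.
- **Forces:** Wrist force stayed under 4 N in every reading I took.

One reading was slightly off. The gripper width on the first round prop read about 44 mm against its 46 mm diameter, but that prop lifted and seated normally. No check failed.

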